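# Stock the spice carousel and bring the shaker to the front

## Robot

A 6-joint arm with a two-finger parallel gripper is mounted at the origin on a cart in front of the work surface, level with it; the furniture and walls round the work are solid. World frame = base frame: x ahead of the robot, y to its left, z up, the work surface at z = 0. Lengths are in m, angles in rad, forces in N, time in s.
With the tool pointing down it reaches from about 0.3 to 0.775 m from the base axis. Payload 14.6 kg.
Tool frame: the origin (TCP) lies between the finger pads; the fingertips stand 22 mm ahead of it and the grasp point (between the pads) lies 3 mm ahead of it; y points along the fingers, x is the direction in which the jaws open and shut, and the axes are right-handed (so a half turn about y gives the same grasp; the last joint's range is limited). The gripper opens to 85 mm and grips with 20 to 120 N. Pads are 22 mm wide; open, the fingers measure 114 mm over their backs; the gripper's body (76 mm by 85 mm) begins 54 mm behind the grasp point. The pads swing forward as they close: fully open they stand 13 mm farther back than shut.
Start: joints at [-1.2, 0.3, 1.521, -0, 1.321, -0.067], TCP at [0.233, -0.498, 0.253] pointing down, gripper open.
Joint ranges: [-3.03, 3.03], [-0.79, 2.21], [0.23, 2.52], [-1.04, 4.18], [0, 3.07], [-2.55, 2.55]. Speed limits (rad/s): [2.22, 2.22, 2.57, 3.14, 3.14, 3.14].

## Interface

Orientations are given as a rotation vector (axis times angle).
In Python, from plant import ctrl gives the robot as it stands.
- The arm moves only by the tool step_arm, never from a script. Its argument "moves" is one flat list of numbers, 4 for each row, row after row: the shift along the world's x, y, z in mm, then the turn about the world's z in degrees. In form: [dx, dy, dz, twist, dx, dy, dz, twist, ...]. A call has 1 to 10 rows; each row shifts and turns the commanded pose from where the row before left it; what a row does not reach is not made up. A row lasts 1/8 s, in which the tool goes at most 62.5 mm and 10.7 degrees, less where a joint would pass 70% of its speed; a pose out of reach is approached as far as the arm can. A call with a gripper value outside its range is refused whole. "claw" is the finger opening in mm, from 0 to 85.4, set as the call begins (left out, the last holds). The fingers move at their own pace and stop on an object; "newtons" is the grip in N (left out, the last holds). Time passes only in rows, so rows that do not move let the fingers close. It gives the time, the measured TCP pose, the force and the opening at its end, in the units of the state.
- ctrl.read_state(): the state, without advancing time (a new reading comes with each control period).
- ctrl.snapshot(name): name is "side" or "top"; returns the picture (420x560x3 uint8, red, green, blue); there is no depth.
- ctrl.camera_model(name): a dict with "fx", "fy", "cx", "cy" (pixels), "dist_coeffs" ([k1, k2, p1, p2, k3] as OpenCV has them; the pictures are not rectified), "R" (3x3) and "t" (3): a world point X has camera coordinates R X + t. Camera axes: x right, y down, z forward; pixel columns grow to the right and rows downward; lengths in m; the calibration is good to about 2 mm. A picture is of the moment at which its call begins. camera_model takes no time and is no camera call.
- ctrl.finish_job(): hands the job in, once; it reports no verdict.
The state is a dict: "time": time; "qpos": joint angles; "joint_vel": joint speeds; "tau": joint torques, N m; "position": TCP position; "tool_rot": TCP orientation; "ft_force": force on the tool from outside, world axes, zero at the start; "ft_torque": the same for the moment, N m; "width": opening from 0.0 (shut) to 1.0 (fully open).
Only numpy, scipy, OpenCV 4.12 (cv2) and the standard library are available. Lean on these libraries where they do the work, as an engineer would, in place of code of your own. Each camera call takes 0.05 s, during which the arm holds its last target.

## Task

Stock the spice carousel with exactly two of the three dark-lidded spice jars standing beside it on the worktop, each upright in a free cup of its own, and leave the third jar standing where it is. Then take the carousel by the bar handle on its centre post and turn it until the domed shaker, which stays in its cup, is at the front, in line with the tongue that sticks out from the fixed foot. Finish while still gripping the handle, holding the carousel still there; leave the tin, the steel cup and the mug alone.

Things in the scene. Friction and masses are not known exactly. Their poses are not given: they have to be found in the camera images.
- carousel_foot: fixed dark steel foot, a disc 216 mm across, 12 mm high, mostly hidden under the deck. At its front a flat tongue 30 mm wide, 9 mm high, with a small stud sticks out to 165 mm from the centre (40 mm beyond the deck's rim). Origin: centre of the underside, on the turning axis; the tongue points along its own -x (towards the robot, within about 25 degrees).
- front_spot (a point): point fixed to the foot, not turning: where the centre of a jar's underside is when its cup is exactly in line with the tongue; 90 mm from the turning axis towards the tongue, at the height of the deck's top (28 mm above the worktop).
- carousel (a joint): turn of the deck about its upright axis since the start, rad; 0 at the start of every episode, grows anticlockwise seen from above, free to turn about a full turn each way. Light friction (0.1 N m); it stays where it is left.
- deck (a point): turns with the wooden deck (disc 250 mm across, 16 mm thick): on the axis, on the deck's top, 28 mm above the worktop. Five cups (rings 28 mm high, 52 mm inside) for jars to stand on the deck, centres 90 mm from the axis at 180, 252, 324, 36, 108 degrees from its x towards its y. At the start 252 and 108 hold the shaker and a spice jar, either way round; 180, 324 and 36 are empty.
- handle: bar handle on top of the centre post, fixed to the deck: a wooden bar 52 mm long, 14 mm thick, 30 mm high, on the turning axis. Origin: the bar's centre, 138 mm above the worktop. Its length lies along its own x, which is the deck's x; pinch it across its thickness (y) from above. Turn gently: the jars stand loose. A tall cabinet, its door ajar, stands to the left of the carousel.
- shaker: shaker with a domed top, no dark lid, 44 mm diameter, 90 mm tall, loose in a cup on the carousel. It is the one to bring to the front. Origin: centre of its underside, z up.
- seated_jar: dark-lidded round spice jar, 41 mm diameter, 105 mm tall; the one already standing in a cup on the carousel at the start; it stays there. Loose, 0.1 kg or so. Origin: centre of its underside, z up along the jar.
- jar_a: dark-lidded round spice jar, 41 mm diameter, 105 mm tall; one of the three on the worktop. Loose, 0.1 kg or so. Origin: centre of its underside, z up along the jar.
- jar_b: dark-lidded round spice jar, 41 mm diameter, 105 mm tall; one of the three on the worktop. Loose, 0.1 kg or so. Origin: centre of its underside, z up along the jar.
- jar_c: dark-lidded round spice jar, 44 mm diameter, 105 mm tall; one of the three on the worktop. Loose, 0.1 kg or so. Origin: centre of its underside, z up along the jar.
- tuna_tin: flat tin, 86 mm diameter, 40 mm high, a bystander. Origin: centre of its underside.
- steel_cup: tall steel cup, 76 mm diameter, 102 mm high, a bystander. Origin: centre of its underside.
- mug: white mug, 79x104 mm, 84 mm high, a bystander. Origin: centre of its underside.
Not all that is in view belongs to the job. What is shaped like the jar_a but yellow is not meant.

How it is judged:
On the way, in this order (a step that is already met when the one before it is completed fails the run):
1. exactly two of the three worktop jars stand released in cups of the carousel, the third still stands where it was (((z of jar_b in the frame of deck between -0.004 and 0.004 m and horizontal distance between jar_b and deck between 0.078 and 0.102 m and angle between each of jar_b, jar_c's own z axis and vertical below 0.15 rad and z of jar_c in the frame of deck between -0.004 and 0.004 m and horizontal distance between jar_c and deck between 0.078 and 0.102 m and contact force between the fingers and jar_b below 0.1 N and contact force between the fingers and jar_c below 0.1 N and distance of jar_a from where it was at the start of the episode below 0.05 m and angle between jar_a's own z axis and vertical below 0.1 rad) or (z of jar_a in the frame of deck between -0.004 and 0.004 m and horizontal distance between jar_a and deck between 0.078 and 0.102 m and angle between each of jar_a, jar_c's own z axis and vertical below 0.15 rad and z of jar_c in the frame of deck between -0.004 and 0.004 m and horizontal distance between jar_c and deck between 0.078 and 0.102 m and contact force between the fingers and jar_a below 0.1 N and contact force between the fingers and jar_c below 0.1 N and distance of jar_b from where it was at the start of the episode below 0.05 m and angle between jar_b's own z axis and vertical below 0.1 rad) or (z of jar_a in the frame of deck between -0.004 and 0.004 m and horizontal distance between jar_a and deck between 0.078 and 0.102 m and angle between each of jar_a, jar_b's own z axis and vertical below 0.15 rad and z of jar_b in the frame of deck between -0.004 and 0.004 m and horizontal distance between jar_b and deck between 0.078 and 0.102 m and contact force between the fingers and jar_a below 0.1 N and contact force between the fingers and jar_b below 0.1 N and distance of jar_c from where it was at the start of the episode below 0.05 m and angle between jar_c's own z axis and vertical below 0.1 rad))), for 0.2 s.
2. the shaker is at the front, the carousel gripped by its handle (horizontal distance between shaker and front_spot below 0.016 m and contact force between the fingers and handle above 2 N), for 0.2 s.
At the end, for the whole second after the job is handed in: shaker within 16 mm of the front spot, handle gripped (over 2 N), deck still (0.05 rad/s); exactly two worktop jars released and upright in cups (4 mm height, 12 mm radially, 0.15 rad), the third upright within 50 mm of its start; shaker and seated jar still in cups (all of step 2 and velocity of joint carousel between -0.05 and 0.05 rad/s and ((z of jar_b in the frame of deck between -0.004 and 0.004 m and horizontal distance between jar_b and deck between 0.078 and 0.102 m and angle between each of jar_b, jar_c's own z axis and vertical below 0.15 rad and z of jar_c in the frame of deck between -0.004 and 0.004 m and horizontal distance between jar_c and deck between 0.078 and 0.102 m and contact force between the fingers and jar_b below 0.1 N and contact force between the fingers and jar_c below 0.1 N and distance of jar_a from where it was at the start of the episode below 0.05 m and angle between jar_a's own z axis and vertical below 0.1 rad) or (z of jar_a in the frame of deck between -0.004 and 0.004 m and horizontal distance between jar_a and deck between 0.078 and 0.102 m and angle between each of jar_a, jar_c's own z axis and vertical below 0.15 rad and z of jar_c in the frame of deck between -0.004 and 0.004 m and horizontal distance between jar_c and deck between 0.078 and 0.102 m and contact force between the fingers and jar_a below 0.1 N and contact force between the fingers and jar_c below 0.1 N and distance of jar_b from where it was at the start of the episode below 0.05 m and angle between jar_b's own z axis and vertical below 0.1 rad) or (z of jar_a in the frame of deck between -0.004 and 0.004 m and horizontal distance between jar_a and deck between 0.078 and 0.102 m and angle between each of jar_a, jar_b's own z axis and vertical below 0.15 rad and z of jar_b in the frame of deck between -0.004 and 0.004 m and horizontal distance between jar_b and deck between 0.078 and 0.102 m and contact force between the fingers and jar_a below 0.1 N and contact force between the fingers and jar_b below 0.1 N and distance of jar_c from where it was at the start of the episode below 0.05 m and angle between jar_c's own z axis and vertical below 0.1 rad)) and z of shaker in the frame of deck between -0.004 and 0.004 m and horizontal distance between shaker and deck between 0.078 and 0.102 m and angle between each of shaker, seated_jar's own z axis and vertical below 0.15 rad and z of seated_jar in the frame of deck between -0.004 and 0.004 m and horizontal distance between seated_jar and deck between 0.078 and 0.102 m); the arm keeps its last pose, push and grip.
It fails at once if the shaker or the jar already on the carousel is lifted out of its cup or knocked over (z of any of shaker, seated_jar in the frame of deck above 0.012 m or angle between any of shaker, seated_jar's own z axis and vertical above 0.5 rad).
It fails at once if the tin, the steel cup or the mug is pushed away or knocked over (distance of any of tuna_tin, steel_cup, mug from where it was at the start of the episode above 0.03 m).
It also fails if it takes over 70 s, if anything falls off the work surface, if the arm or the gripper's body presses on something with over 40 N, if the wrist force passes 120 N, or if a joint passes its speed limit or range.

## Working session

There is one attempt and no reset: what is moved stays moved. The work goes in short steps, Python scripts to look and compute and a tool call to move; the robot and the scene stay as the last step left them, time stands still between calls to the robot, and variables do not carry over. Pictures are saved under pics/ and viewed, and the job is handed in when it is done.

Besides the shell and the picture viewer there is one more tool, called after "Emit:" as name(argument=value, ...) on one line, values as JSON. step_arm: Moves the arm, as the interface text tells. Its arguments: {"type":"object","properties":{"moves":{"type":"array"},"claw":{"type":"number"},"newtons":{"type":"number"}},"required":["moves"]}

```bash
ls; mkdir -p pics; python3 - <<'E'
from plant import ctrl
import cv2,numpy as np
s=ctrl.read_state()
for k,v in s.items(): print(k,np.round(v,4))
for n in ("side","top"):
    im=ctrl.snapshot(n); cv2.imwrite(f"pics/{n}0.png",im[:,:,::-1])
    c=ctrl.camera_model(n)
    for k,v in c.items(): print(k,np.round(v,4).tolist())
E
```

```text
pics
time 0.0
qpos [-1.1996  0.3005  1.5216 -0.      1.3207 -0.0666]
joint_vel [ 0.0009 -0.0018  0.0003 -0.0001 -0.001  -0.0001]
tau [ 8.00000e-04 -5.43502e+01 -3.61793e+01 -0.00000e+00  4.00000e-03
  0.00000e+00]
position [ 0.2331 -0.4979  0.2527]
tool_rot [-1.3843  0.8817 -0.8801]
ft_force [ 0.1985  0.3903 -0.032 ]
ft_torque [0.0045 0.0335 0.0409]
width 0.9988
fx 499.3624
fy 499.3624
cx 278.76
cy 207.5458
dist_coeffs [-0.1506, 0.0, 0.0, 0.0, 0.0]
R [[-0.9401, -0.3399, 0.0255], [-0.1449, 0.3308, -0.9325], [0.3085, -0.8804, -0.3602]]
t [0.4698, 0.254, 0.8205]
fx 419.9527
fy 419.9527
cx 276.754
cy 205.795
dist_coeffs [-0.1192, 0.0, 0.0, 0.0, 0.0]
R [[-0.0254, -0.9996, 0.0113], [-0.9955, 0.0243, -0.0914], [0.0911, -0.0136, -0.9958]]
t [-0.1811, 0.5773, 1.11]
```

View pics/side0.png

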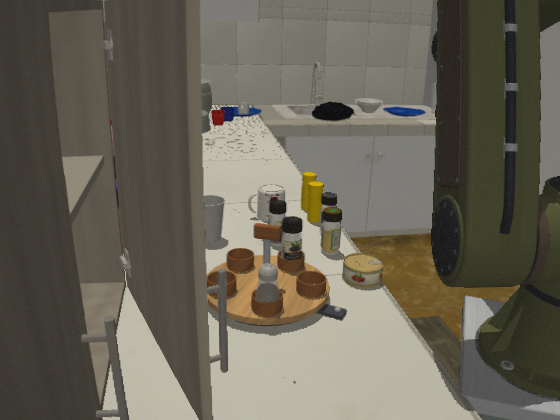

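View pics/top0.png

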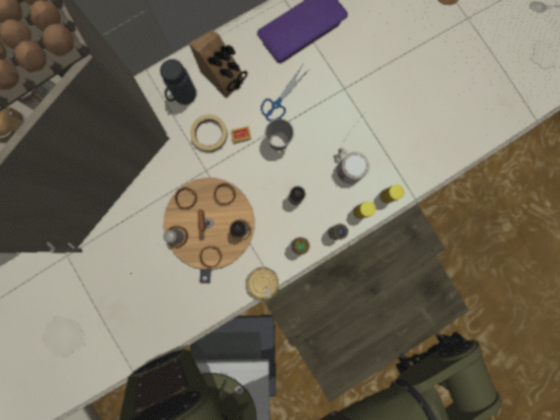

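```bash
python3 - <<'E'
from scipy.spatial.transform import Rotation as R
print(R.from_rotvec([-1.3843,0.8817,-0.8801]).as_matrix().round(3))
import cv2
for n in ("side","top"):
    im=cv2.imread(f"pics/{n}0.png"); print(im.shape)
im=cv2.imread("pics/top0.png"); cv2.imwrite("pics/top0b.png",cv2.resize(im[120:420,160:560],None,fx=2,fy=2,interpolation=cv2.INTER_CUBIC))
im=cv2.imread("pics/side0.png"); cv2.imwrite("pics/side0b.png",cv2.resize(im[100:400,100:500],None,fx=2,fy=2,interpolation=cv2.INTER_CUBIC))
E
```

```text
[[ 0.424 -0.     0.906]
 [-0.906  0.001  0.424]
 [-0.001 -1.     0.   ]]
(420, 560, 3)
(420, 560, 3)
```

View crops.

View pics/top0b.png

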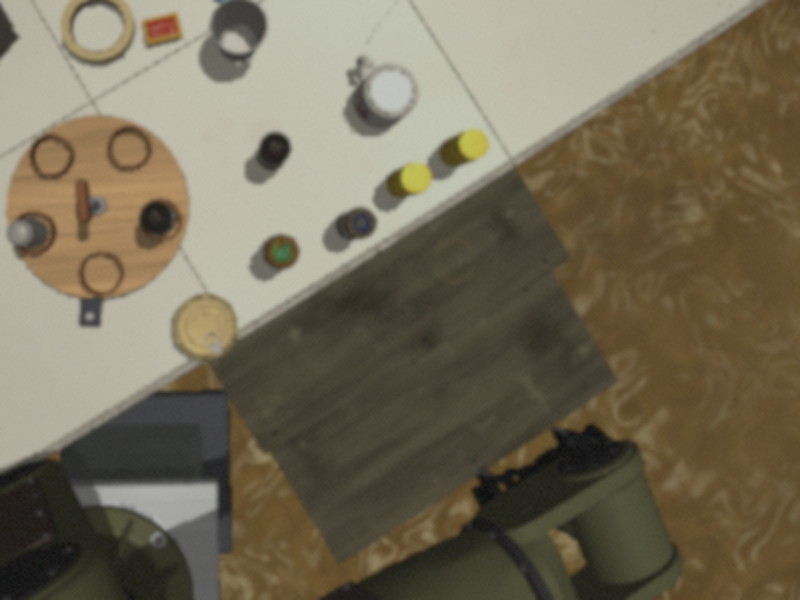

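View pics/side0b.png

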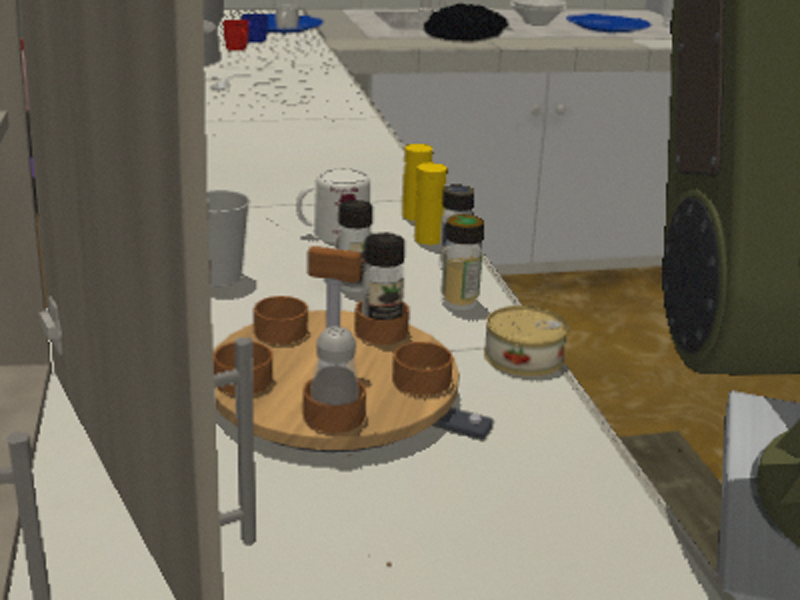

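```bash
cat > h.py <<'E'
import cv2,numpy as np
from plant import ctrl
def cam(n):
    c=ctrl.camera_model(n)
    K=np.array([[c['fx'],0,c['cx']],[0,c['fy'],c['cy']],[0,0,1.]])
    return K,np.array(c['dist_coeffs'],float),np.array(c['R'],float),np.array(c['t'],float)
def ray(n,uv):
    K,d,R,t=cam(n)
    p=cv2.undistortPoints(np.array([[uv]],float),K,d)[0,0]
    v=R.T@np.array([p[0],p[1],1]); return -R.T@t,v/np.linalg.norm(v)
def onz(n,uv,z):
    o,v=ray(n,uv); return o+v*(z-o[2])/v[2]
def proj(n,X):
    K,d,R,t=cam(n)
    return cv2.projectPoints(np.array(X,float).reshape(-1,1,3),cv2.Rodrigues(R)[0],t,K,d)[0].reshape(-1,2)
def snap(n,name,crop=None,f=2):
    im=ctrl.snapshot(n)[:,:,::-1].copy(); cv2.imwrite(f"pics/{name}_raw.png",im)
    if crop: 
        x0,y0,x1,y1=crop; im=im[y0:y1,x0:x1]
    cv2.imwrite(f"pics/{name}.png",cv2.resize(im,None,fx=f,fy=f,interpolation=cv2.INTER_CUBIC)); return im
E
python3 - <<'E'
from h import *
im=cv2.imread("pics/top0.png"); hsv=cv2.cvtColor(im,cv2.COLOR_BGR2HSV)
for n in("top","side"): print(n,ray(n,(280,210))[0].round(3))
# deck wood
m=cv2.inRange(hsv,(8,80,80),(22,255,255)); m[:, :160]=0;m[:170]=0;m[275:]=0;m[:,258:]=0
cs,_=cv2.findContours(m,cv2.RETR_EXTERNAL,cv2.CHAIN_APPROX_NONE)
c=max(cs,key=cv2.contourArea); h=cv2.convexHull(c); e=cv2.fitEllipse(h); print('deck',e,onz("top",e[0],.028).round(4))
# lids: dark
g=cv2.cvtColor(im,cv2.COLOR_BGR2GRAY)
def show(x0,y0,w,name,f=8):
    cv2.imwrite(name,cv2.resize(im[y0:y0+w*3//4,x0:x0+w],None,fx=f,fy=f,interpolation=cv2.INTER_CUBIC))
show(160,172,100,"pics/c_deck.png")
show(262,180,100,"pics/c_jars.png")
E
```

```text
top [ 0.469 -0.18   1.16 ]
side [0.225 0.798 0.52 ]
deck ((208.34413146972656, 223.25271606445312), (89.60002136230469, 91.09920501708984), 20.882606506347656) [ 0.5298 -0.0095  0.028 ]
```

View pics/c_deck.png

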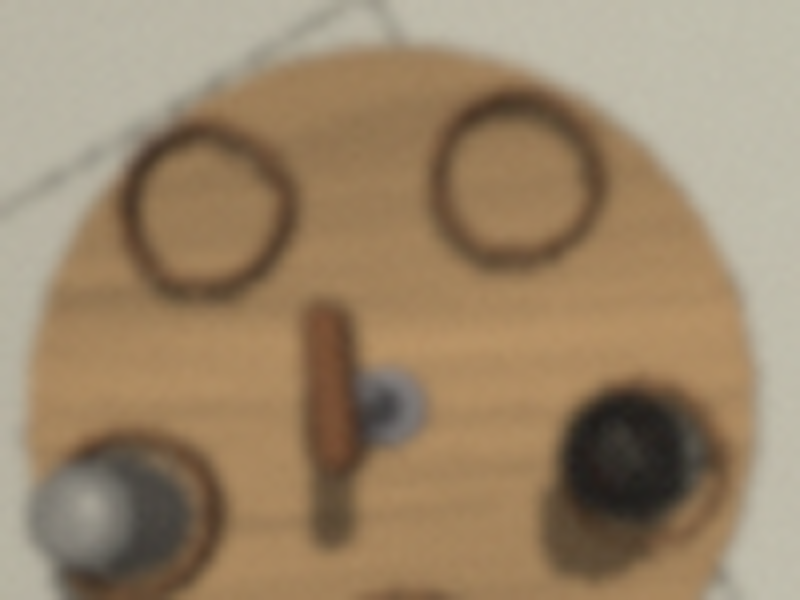

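View pics/c_jars.png

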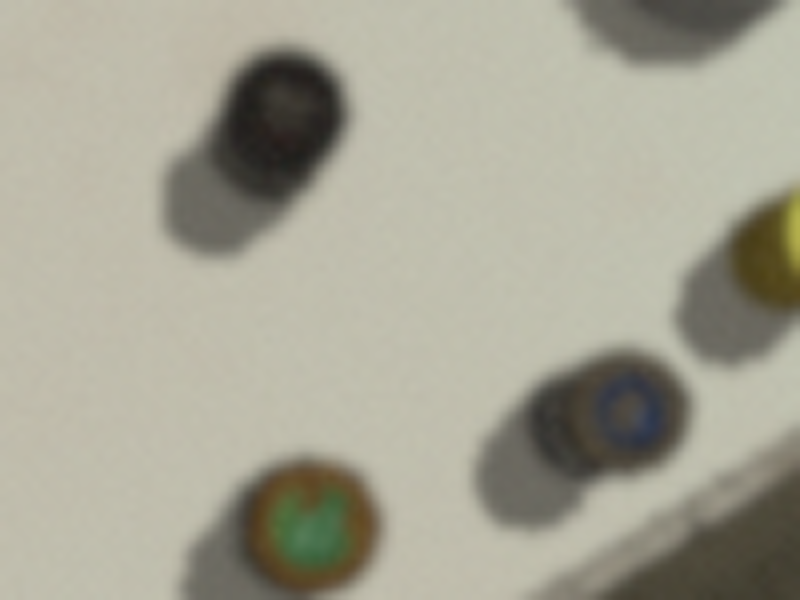

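```bash
python3 - <<'E'
from h import *
im=cv2.imread("pics/top0.png")
P=lambda x,y,x0,y0:((x+.5)/8-.5+x0,(y+.5)/8-.5+y0)
d=lambda x,y:P(x,y,160,172); j=lambda x,y:P(x,y,262,180)
C=onz("top",(208.34,223.25),.028)
print('C',C.round(4))
for nm,uv,z in [('cup36',d(210,212),.056),('cup324',d(518,180),.056),('shaker',d(88,513),.11),('seat',d(632,452),.133),('h1',d(325,305),.153),('h2',d(334,468),.153),('black',j(283,110),.105),('green',j(312,525),.105),('blue',j(627,410),.105)]:
    X=onz("top",uv,z); v=X-C
    print(nm,np.round(uv,1),X.round(4),'r',np.hypot(v[0],v[1]).round(4),'ang',np.degrees(np.arctan2(v[1],v[0])).round(1))
def show(n,x0,y0,w,name,f=8):
    im=cv2.imread(f"pics/{n}0.png")
    cv2.imwrite(name,cv2.resize(im[y0:y0+w*3//4,x0:x0+w],None,fx=f,fy=f,interpolation=cv2.INTER_CUBIC))
show("top",180,225,100,"pics/c_front.png")
show("side",200,180,200,"pics/c_side.png",4)
E
```

```text
C [ 0.5298 -0.0095  0.028 ]
cup36 [185.8 198.1] [0.5965 0.0457 0.056 ] r 0.0866 ang 39.6
cup324 [224.3 194.1] [ 0.6046 -0.057   0.056 ] r 0.0886 ang -32.4
shaker [170.6 235.7] [0.4963 0.0739 0.11  ] r 0.0899 ang 111.9
seat [238.6 228.1] [ 0.5106 -0.0992  0.133 ] r 0.0918 ang -102.0
h1 [200.2 209.7] [ 0.5563 -0.0089  0.153 ] r 0.0265 ang 1.2
h2 [201.3 230.1] [ 0.5071 -0.0111  0.153 ] r 0.0227 ang -175.8
black [296.9 193.3] [ 0.5961 -0.2463  0.105 ] r 0.2459 ang -74.4
green [300.6 245.2] [ 0.465  -0.2515  0.105 ] r 0.2506 ang -105.0
blue [339.9 230.8] [ 0.4984 -0.352   0.105 ] r 0.344 ang -95.2
```

View pics/c_front.png

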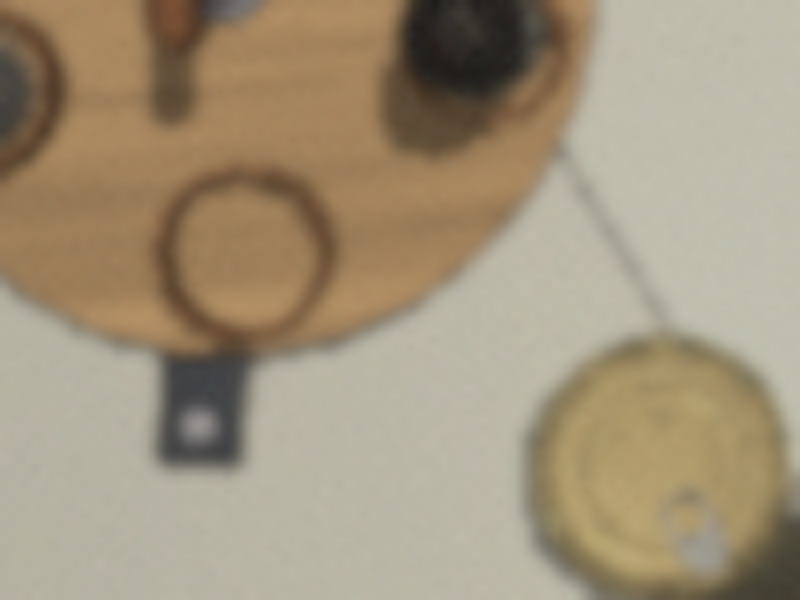

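View pics/c_side.png

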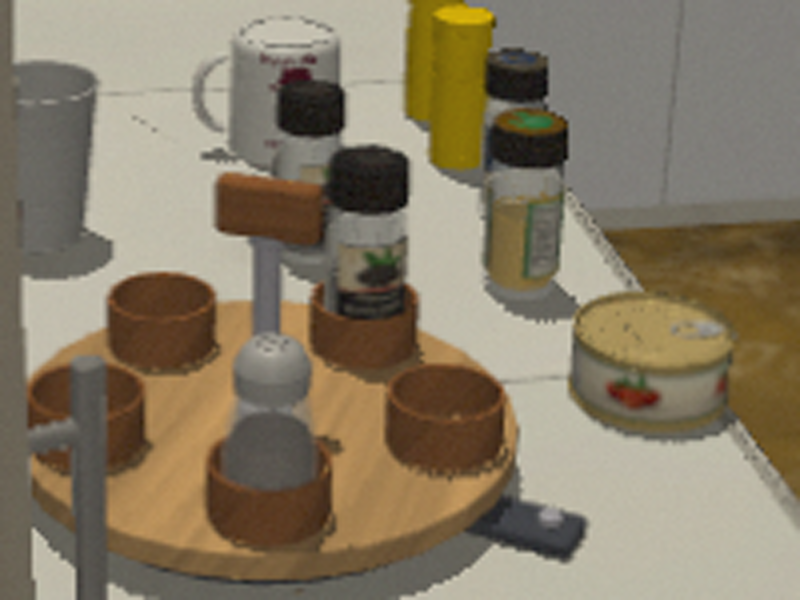

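```bash
python3 - <<'E'
from h import *
from scipy.optimize import least_squares
F=(180+(245.5)/8-.5,225+(255.5)/8-.5)
cup180=onz("top",F,.056)[:2]
tip=onz("top",(180+200.5/8-.5,225+465/8-.5),.009)[:2]; stud=onz("top",(180+198.5/8-.5,225+425/8-.5),.011)[:2]
P=np.array([cup180,[.5965,.0457],[.6046,-.057]]);A=np.radians([180,36,-36])
f=lambda p:(np.c_[p[0]+.09*np.cos(A+p[2]),p[1]+.09*np.sin(A+p[2])]-P).ravel()
r=least_squares(f,[.53,-.01,0]);print('fit',r.x.round(4),np.degrees(r.x[2]).round(2),(r.fun*1000).round(1))
c=r.x[:2]
for n,p in(('tip',tip),('stud',stud)): v=c-p; print(n,p.round(4),np.hypot(*v).round(4),np.degrees(np.arctan2(v[1],v[0])).round(2))
for a in (180,36,-36,108,252): print(a,(c+.09*np.array([np.cos(r.x[2]+np.radians(a)),np.sin(r.x[2]+np.radians(a))])).round(4))
# side check: reproject lid tops & cups
for X in ([.5961,-.2463,.105],[.465,-.2515,.105],[.4984,-.352,.105],[*cup180,.056],[c[0],c[1],.138]): print(X,proj("side",[X]).round(1))
# cabinet door edge
for uv in((205,300),(208,415),(222,280),(222,370)):
    print(uv,onz("side",uv,0).round(3))
o,v=ray("side",(206,350))
n=np.array([v[1],-v[0],0])
for uv in((168,140),(80,252)):
    o2,w=ray("top",uv); s=n@(o-o2)/(n@w); print('door corner',uv,(o2+s*w).round(3))
E
```

```text
fit [ 0.5289 -0.0109  0.0745] 4.27 [-2.  -0.3  1.1  1.5  0.9 -1.3]
tip [0.3692 0.0062] 0.1607 -6.11
stud [0.3829 0.0063] 0.1471 -6.72
180 [ 0.4392 -0.0176]
36 [0.5976 0.0472]
-36 [ 0.6055 -0.0583]
108 [0.4948 0.0724]
252 [ 0.5076 -0.0984]
[0.5961, -0.2463, 0.105] [[277.  202.6]]
[0.465, -0.2515, 0.105] [[331.2 209.9]]
[0.4984, -0.352, 0.105] [[328.2 194.5]]
[np.float64(0.44114799035268043), np.float64(-0.017336126110733513), 0.056] [[311.4 276.6]]
[np.float64(0.528926410252231), np.float64(-0.01092544783251646), 0.138] [[268.1 231.4]]
(205, 300) [0.633 0.055 0.   ]
(208, 415) [0.487 0.329 0.   ]
(222, 280) [ 0.637 -0.029  0.   ]
(222, 370) [0.511 0.232 0.   ]
door corner (168, 140) [0.663 0.006 0.412]
door corner (80, 252) [ 0.458  0.377 -0.035]
```

Emit:
step_arm(moves=[45, 31, -5, 0, 45, 31, -5, 0, 45, 31, -5, 0, 45, 31, -5, 0, 45, 31, -5, 0, 45, 31, -5, 0, 45, 31, -5, 0, 48, 35, -5, 0, 0, 0, 0, 0], claw=70, newtons=30)

```text
time: 1.23
position: [0.5981, -0.2432, 0.2117]
tool_rot: [-1.386, 0.879, -0.876]
ft_force: [-0.6, 0.4, -0.1]
width: 0.818
```

Candidates in the top view: black lid (297,193), green-stickered dark lid (301,245) and blue-ringed dark lid (340,231) are the worktop jars. The seated jar is at (239,228), and the yellow look-alikes at (365,210) and (395,193) are not meant. I choose black first, then blue, both 41 mm. The green one is wider (44 mm) and stays.

```bash
python3 - <<'E'
from h import *
snap("side","s1",(200,80,440,260),3)
snap("top","t1",(200,120,400,270),4)
E
```

```text
(no output)
```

View pics/s1.png

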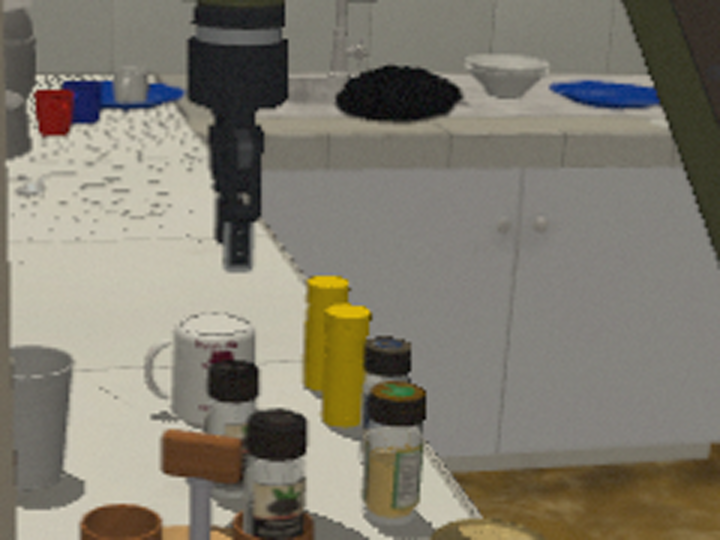

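View pics/t1.png

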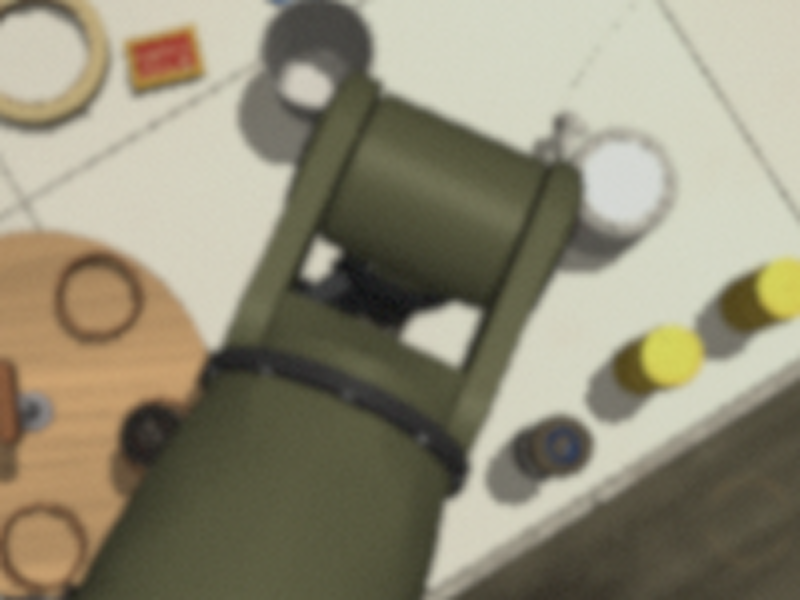

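Side view: the fingers hang above the black-lidded jar, with fingertips at crop (237,265) and the lid at (233,375), so they are in line. In the top view the arm hides the jar. Descending.

Emit:
step_arm(moves=[-2, -3, -30, 0, 0, 0, -30, 0, 0, 0, -30, 0, 0, 0, -30, 0, 0, 0, 0, 0])

```text
time: 1.95
position: [0.5925, -0.2497, 0.0915]
tool_rot: [-1.385, 0.885, -0.879]
ft_force: [0.2, -0.8, 0.7]
width: 0.815
```

Emit:
step_arm(moves=[0, 0, 0, 0, 0, 0, 0, 0, 0, 0, 0, 0, 0, 0, 0, 0], claw=25, newtons=30)

```text
time: 2.45
position: [0.5948, -0.2495, 0.0952]
tool_rot: [-1.385, 0.879, -0.883]
ft_force: [-1.2, 0.2, 6.9]
width: 0.469
```

Emit:
step_arm(moves=[0, 0, 20, 0, 0, 0, 40, 0, 0, 0, 40, 0, 0, 0, 0, 0])

```text
time: 2.95
position: [0.5952, -0.2496, 0.1985]
tool_rot: [-1.384, 0.875, -0.887]
ft_force: [-0.3, 0.5, -1.3]
width: 0.472
```

```bash
python3 - <<'E'
from h import *
snap("side","s2",(200,80,440,260),3)
for i in range(4):
    ctrl.snapshot("side"); s=ctrl.read_state(); print(np.round(s['position'],4),np.round(s['ft_force'],1),s['width'])
E
```

```text
[ 0.5941 -0.2491  0.1941] [ 0.7  0.3 -0.7] 0.46599670760476986
[ 0.5939 -0.249   0.193 ] [-0.3  0.   0.4] 0.46627967543851656
[ 0.5938 -0.249   0.1926] [ 0.5  0.8 -0.9] 0.47309696346501856
[ 0.5938 -0.2489  0.1923] [-0.6  0.2 -1.7] 0.46709440739361224
```

View pics/s2.png

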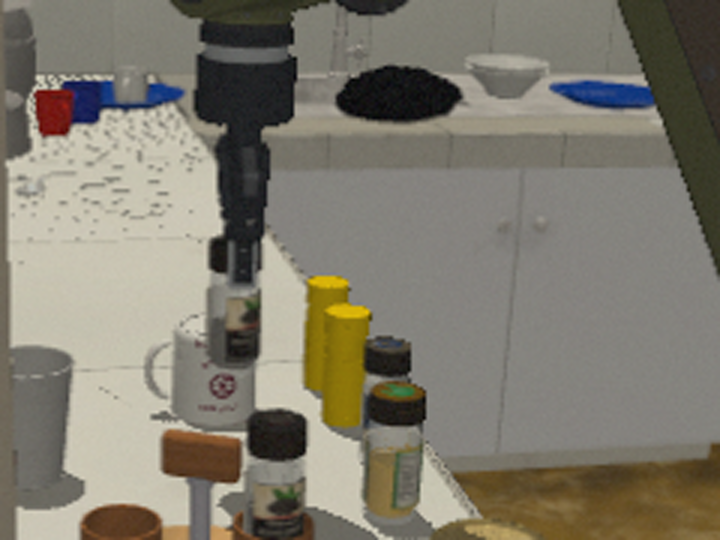

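```bash
python3 - <<'E'
from h import *
from scipy.spatial.transform import Rotation as R
s=ctrl.read_state(); M=R.from_rotvec(s['tool_rot']).as_matrix(); jx=M[:,0]; p=np.array(s['position']); print(M.round(3))
for uv in ((233.5,265),(234,310),(234,350),(234,366)):
    o,v=ray("side",(uv[0]/3+200,uv[1]/3+80)); t=jx@(p-o)/(jx@v); X=o+t*v; print(X.round(4),'offset',((X-p)*1000).round(1))
E
```

```text
[[ 0.424 -0.002  0.906]
 [-0.906  0.001  0.424]
 [-0.001 -1.    -0.001]]
[ 0.5967 -0.2476  0.1891] offset [ 2.9  1.3 -3.2]
[ 0.5955 -0.2481  0.1525] offset [  1.7   0.8 -39.8]
[ 0.5947 -0.2484  0.1194] offset [  0.9   0.5 -72.9]
[ 0.5944 -0.2485  0.1059] offset [  0.6   0.4 -86.4]
```

Emit:
step_arm(moves=[2, 25, 0, 0, 2, 35, 0, 0, 2, 40, 0, 0, 2, 40, 0, 0, 2, 30, 0, 0, 0, 20, 0, 0, 0, 0, -15, 0, 0, 0, -15, 0, 0, 0, 0, 0, 0, 0, 0, 0])

```text
time: 4.45
position: [0.6042, -0.0598, 0.1633]
tool_rot: [-1.385, 0.882, -0.882]
ft_force: [-0.0, 0.0, -0.4]
width: 0.473
```

```bash
python3 - <<'E'
from h import *
snap("side","s3",(200,130,360,250),5)
snap("top","t3",(150,120,350,270),4)
s=ctrl.read_state(); print(np.round(s['position'],4),np.round(s['ft_force'],1),s['width'])
E
```

```text
[ 0.6043 -0.0595  0.1637] [ 0.1 -0.  -0.1] 0.46669154101717986
```

View pics/s3.png

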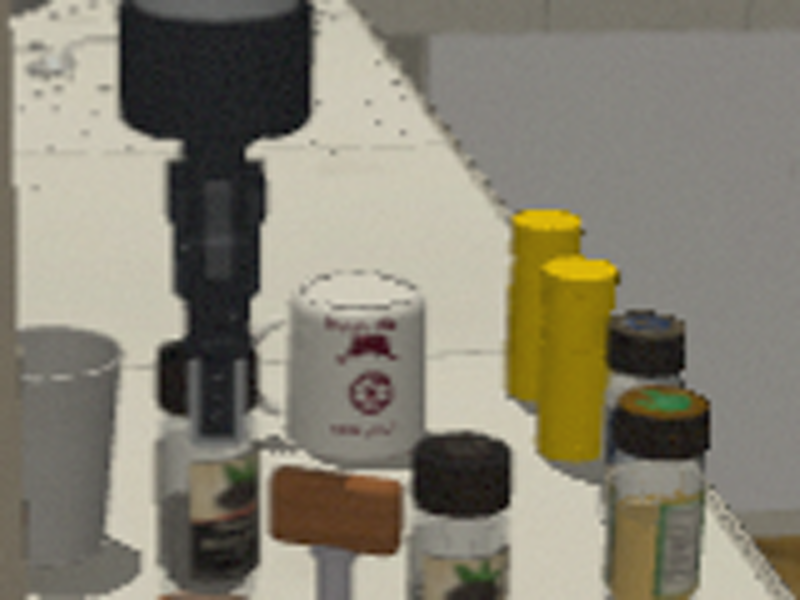

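View pics/t3.png

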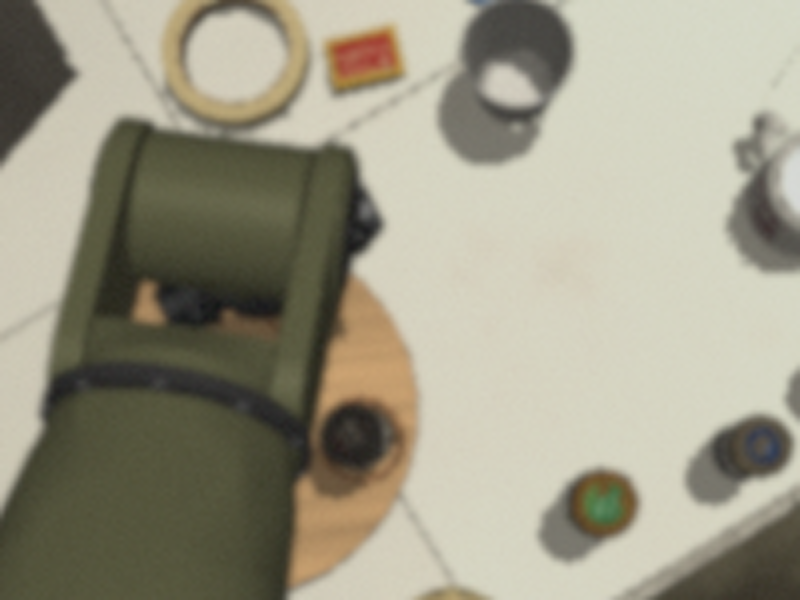

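```bash
python3 - <<'E'
from h import *
from scipy.spatial.transform import Rotation as R
s=ctrl.read_state(); M=R.from_rotvec(s['tool_rot']).as_matrix(); jx=M[:,0]; p=np.array(s['position'])
for uv in ((208,380),(208.5,470),(209,550),(209,590)):
    o,v=ray("side",(uv[0]/5+200,uv[1]/5+130)); t=jx@(p-o)/(jx@v); X=o+t*v; print(X.round(4),'offset',((X-p)*1000).round(1))
# cup 324 rim in side view from first picture
print(onz("side",(200+162/4,180+292/4),.056).round(4), proj("side",[[.605,-.058,.056]]).round(1))
snap("side","s3b",(200,220,300,295),8)
E
```

```text
[ 0.6049 -0.0593  0.1607] offset [ 0.5  0.2 -3.1]
[ 0.6047 -0.0594  0.1214] offset [  0.4   0.2 -42.3]
[ 0.6046 -0.0594  0.0855] offset [  0.3   0.1 -78.2]
[ 0.6047 -0.0594  0.0672] offset [  0.3   0.1 -96.5]
[ 0.6069 -0.0577  0.056 ] [[241.4 253.1]]
```

View pics/s3b.png

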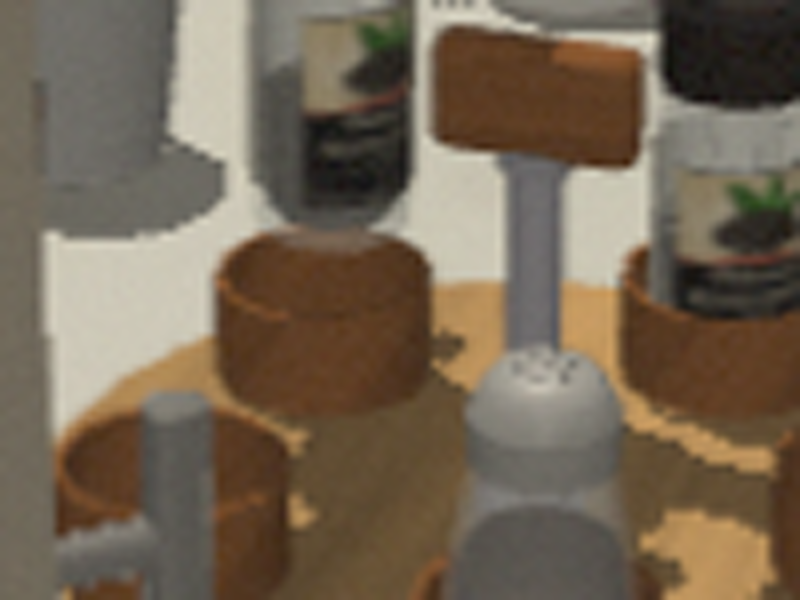

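Side crop: the held jar (centre x≈331) is about 2 mm right of the cup's centre (x≈323). I'll correct that and lower it.

Emit:
step_arm(moves=[1.5, 1.5, -5, 0, 0, 0, -10, 0, 0, 0, -10, 0, 0, 0, -10, 0, 0, 0, -6, 0, 0, 0, 0, 0, 0, 0, 0, 0])

```text
time: 5.48
position: [0.6058, -0.0574, 0.1227]
tool_rot: [-1.385, 0.881, -0.881]
ft_force: [-1.8, 1.8, 5.9]
width: 0.464
```

```bash
python3 - <<'E'
from h import *
snap("side","s4",(200,200,300,275),8)
s=ctrl.read_state(); print(np.round(s['position'],4),np.round(s['ft_force'],1),s['width'])
E
```

```text
[ 0.6058 -0.0575  0.1226] [-2.7  1.1  5.6] 0.46624833919163705
```

View pics/s4.png

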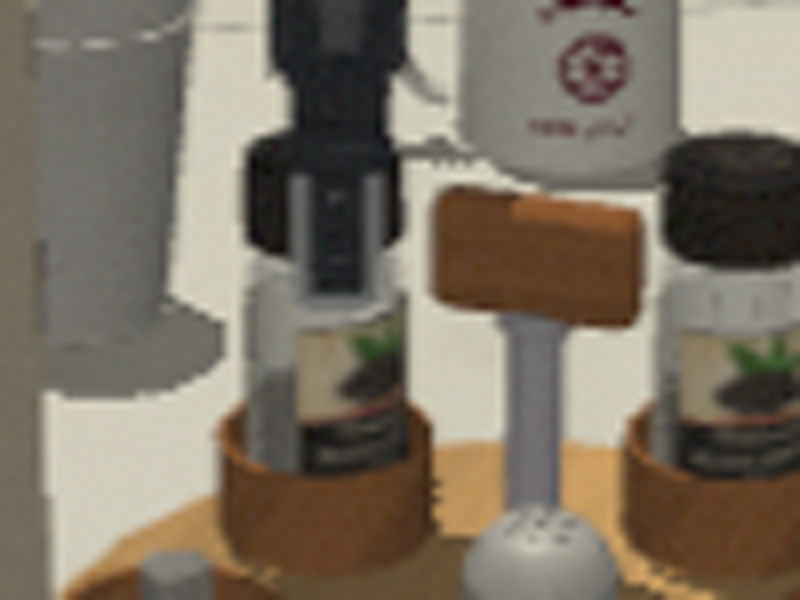

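Emit:
step_arm(moves=[0, 0, -1, 0, 0, 0, 0, 0, 0, 0, 0, 0], claw=62)

```text
time: 5.9
position: [0.6056, -0.0577, 0.1211]
tool_rot: [-1.385, 0.881, -0.881]
ft_force: [0.1, -0.1, 0.5]
width: 0.724
```

Emit:
step_arm(moves=[0, 0, 15, 0, 0, 0, 30, 0, 0, 0, 45, 0, 0, 0, 45, 0, 0, 0, 0, 0])

```text
time: 6.52
position: [0.6066, -0.0578, 0.2613]
tool_rot: [-1.382, 0.875, -0.886]
ft_force: [-0.0, 0.8, 0.1]
width: 0.729
```

```bash
python3 - <<'E'
from h import *
snap("side","s5",(200,180,400,330),4)
s=ctrl.read_state(); print(np.round(s['position'],4),np.round(s['ft_force'],1),s['width'],np.round(s['qpos'],2))
print(onz("top",(365-.5,209.5),.105).round(3),onz("top",(395,193),.105).round(3),onz("top",(353,167),.084).round(3))
E
```

```text
[ 0.606  -0.0577  0.2586] [ 0.4 -0.4 -0.4] 0.7264206946359341 [-0.16  0.43  1.34 -0.    1.37  0.98]
[ 0.551 -0.417  0.105] [ 0.591 -0.498  0.105] [ 0.664 -0.396  0.084]
```

View pics/s5.png

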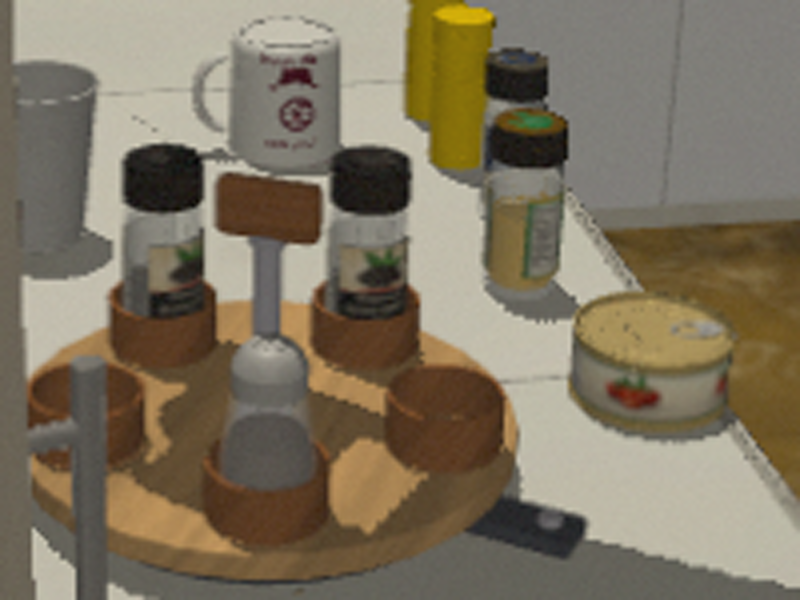

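Jar one stands in its cup in the far-right cup at side crop (162,260), level with the seated jar. Next the blue-ringed jar.

Emit:
step_arm(moves=[-13.5, -37, 0, 5, -13.5, -37, 0, 6, -13.5, -37, 0, 6, -13.5, -37, 0, 6, -13.5, -37, 0, 7, -13.5, -37, 0, 7, -13.5, -37, 0, 7, -13, -37, 0, 6, 0, 0, -40, 0, 0, 0, -15, 0])

```text
time: 7.82
position: [0.4972, -0.3532, 0.1984]
tool_rot: [-1.559, 0.208, -0.202]
ft_force: [0.8, 0.6, 0.1]
width: 0.726
```

```bash
python3 - <<'E'
from h import *
snap("side","s6",(280,100,440,220),5)
s=ctrl.read_state(); print(np.round(s['position'],4),np.round(s['ft_force'],1),s['width'],np.round(s['qpos'],2))
E
```

```text
[ 0.4973 -0.3528  0.1976] [ 0.2  0.  -2.1] 0.7272585691445405 [-0.68  0.48  1.4  -0.    1.26 -0.42]
```

View pics/s6.png

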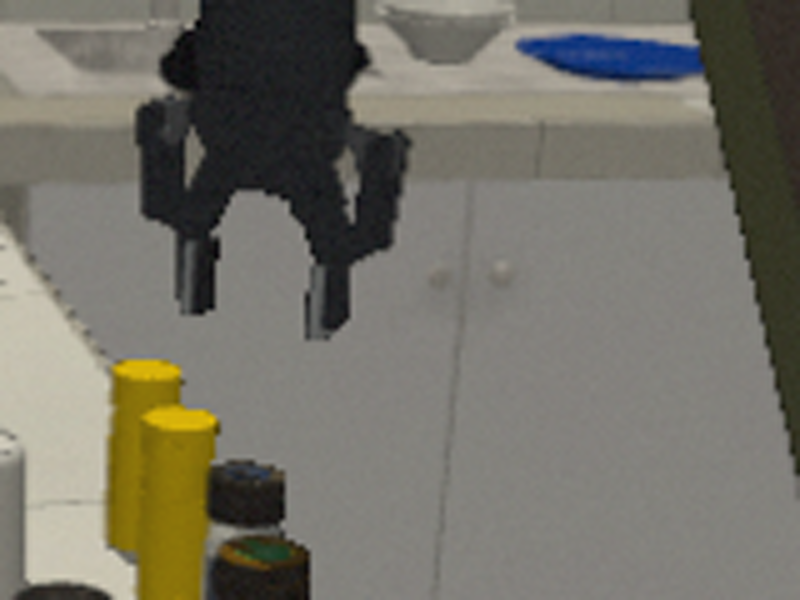

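```bash
python3 - <<'E'
from h import *
print((proj("side",[[.4973,-.3528,.105],[.4973,-.3528,.178]])-[280,100])*5)
E
```

```text
[[243.50840617 472.33340435]
 [252.42859009 332.08916336]]
```

Emit:
step_arm(moves=[0.5, 0, -30, 0, 0, 0, -40, 0, 0, 0, -25, 0, 0, 0, -9, 0, 0, 0, 0, 0, 0, 0, 0, 0])

```text
time: 8.62
position: [0.4992, -0.3539, 0.0988]
tool_rot: [-1.562, 0.203, -0.206]
ft_force: [0.6, 0.3, 0.7]
width: 0.728
```

Emit:
step_arm(moves=[0, 0, 0, 0, 0, 0, 0, 0, 0, 0, 0, 0, 0, 0, 0, 0], claw=25)

```text
time: 9.12
position: [0.4989, -0.3539, 0.0983]
tool_rot: [-1.562, 0.204, -0.205]
ft_force: [-1.5, 1.2, 5.3]
width: 0.47
```

Emit:
step_arm(moves=[0, 0, 20, 0, 0, 0, 40, 0, 0, 0, 50, 0, 0, 0, 40, 0, 0, 0, 0, 0])

```text
time: 9.75
position: [0.4993, -0.3541, 0.2522]
tool_rot: [-1.565, 0.2, -0.209]
ft_force: [-0.3, -0.2, -2.2]
width: 0.465
```

```bash
python3 - <<'E'
from h import *
snap("side","s7",(240,80,440,230),4)
s=ctrl.read_state(); print(np.round(s['position'],4),np.round(s['ft_force'],1),s['width'],np.round(s['qpos'],2))
E
```

```text
[ 0.4988 -0.3537  0.2494] [-1.1  1.3 -1.8] 0.46538040872668046 [-0.68  0.44  1.34  0.    1.36 -0.42]
```

View pics/s7.png

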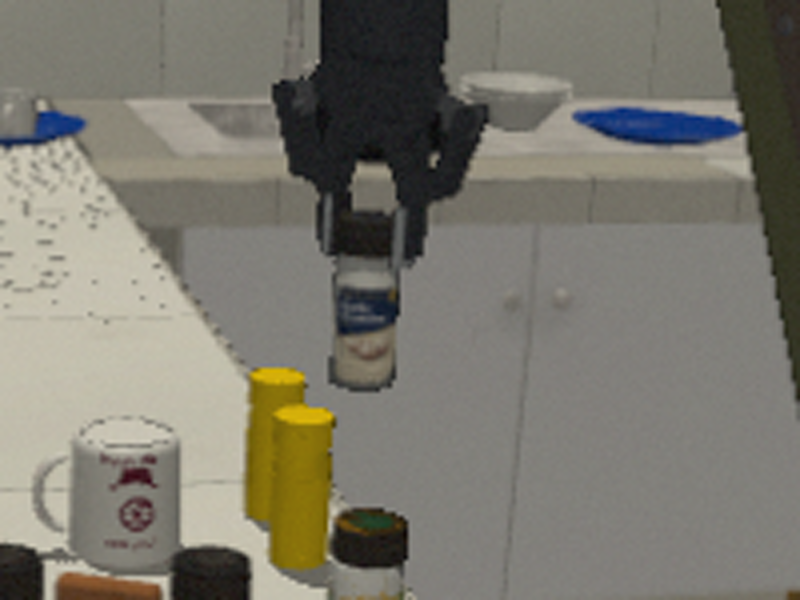

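```bash
python3 - <<'E'
from h import *
snap("top","t7",(160,172,260,272),6)
E
```

```text
(no output)
```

View pics/t7.png

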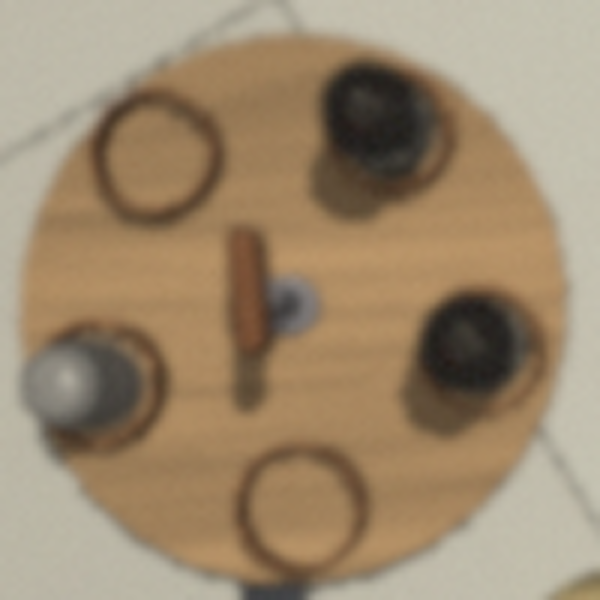

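```bash
python3 - <<'E'
from h import *
P=lambda x,y:((x+.5)/6-.5+160,(y+.5)/6-.5+172)
for n,p,z in(('cup180',(302,510),.056),('cup36',(158,157),.056),('h1',(243,228),.153),('h2',(254,350),.153),('jar1',(370,107),.133),('seat',(474,337),.133)): print(n,onz("top",P(*p),z).round(4))
E
```

```text
cup180 [ 0.4408 -0.0166  0.056 ]
cup36 [0.5974 0.0454 0.056 ]
h1 [ 0.5565 -0.0087  0.153 ]
h2 [ 0.5074 -0.0126  0.153 ]
jar1 [ 0.6069 -0.0581  0.133 ]
seat [ 0.5114 -0.0993  0.133 ]
```

Emit:
step_arm(moves=[-8, 24, 0, 0, -12, 40, 0, 0, -12, 40, 0, 0, -9, 40, 0, 0, -6, 40, 0, 0, -6, 40, 0, 0, -6, 40, 0, 0, 0, 40, 0, 0, 0, 32, 0, 0, 0, 0, -30, 0])

```text
time: 11.1
position: [0.4399, -0.016, 0.2175]
tool_rot: [-1.561, 0.201, -0.204]
ft_force: [1.0, 0.1, -2.3]
width: 0.468
```

Emit:
step_arm(moves=[0, 0, -30, 0, 0, 0, -20, 0, 0, 0, 0, 0, 0, 0, 0, 0])

```text
time: 11.6
position: [0.4398, -0.0177, 0.1677]
tool_rot: [-1.561, 0.204, -0.204]
ft_force: [0.3, 0.2, -0.2]
width: 0.461
```

```bash
python3 - <<'E'
from h import *
snap("side","s8",(240,180,400,300),5)
s=ctrl.read_state(); print(np.round(s['position'],4),np.round(s['ft_force'],1),s['width'],np.round(s['qpos'],2))
E
```

```text
[ 0.4399 -0.0177  0.168 ] [-0.4  0.2 -1. ] 0.4669903511745902 [-0.12  0.15  1.92  0.    1.07  0.14]
```

View pics/s8.png

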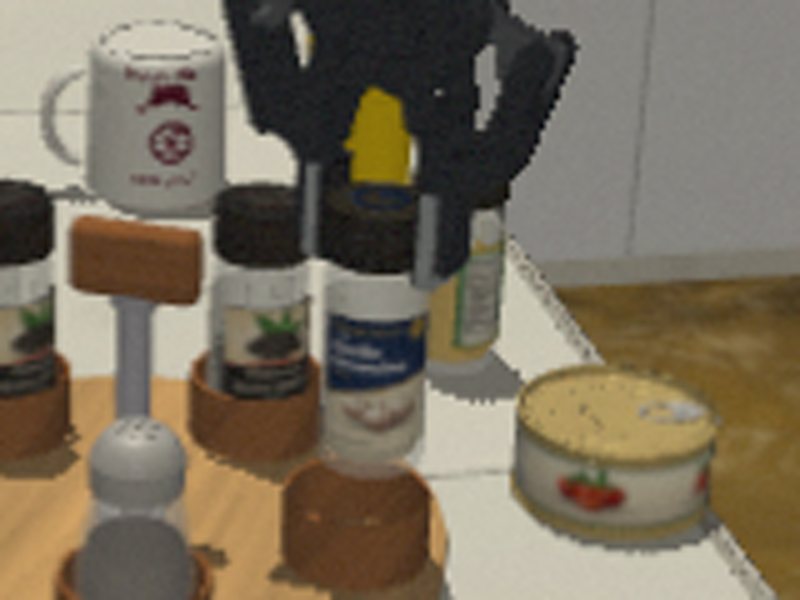

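```bash
python3 - <<'E'
from h import *
f=lambda X:((proj("side",[X])-[240,180])*5+[2,2]).round(1)
for X in ([.4399,-.0177,.0695],[.4399,-.0177,.056],[.4399,-.0177,.1],[.4499,-.0177,.056],[.4399,-.0077,.056],[.4399,-.0177,.028]): print(X,f(X))
snap("side","s8b",(280,230,350,300),8)
E
```

```text
[0.4399, -0.0177, 0.0695] [[364.2 454.1]]
[0.4399, -0.0177, 0.056] [[362.3 485.2]]
[0.4399, -0.0177, 0.1] [[368.4 382.3]]
[0.4499, -0.0177, 0.056] [[337.3 480.4]]
[0.4399, -0.0077, 0.056] [[354.9 497.1]]
[0.4399, -0.0177, 0.028] [[358.6 548.7]]
```

View pics/s8b.png

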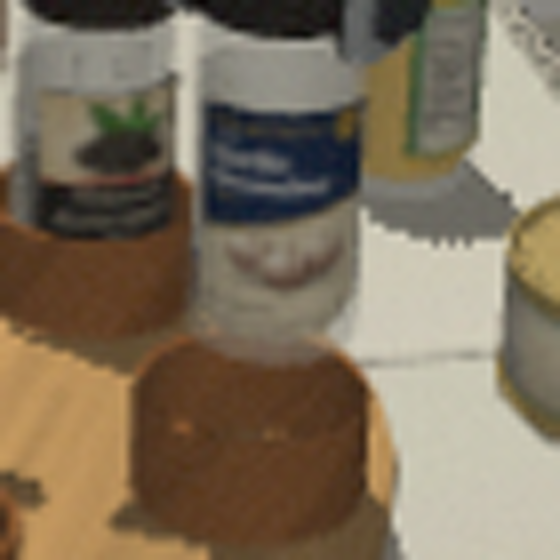

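```bash
python3 - <<'E'
from h import *
f=lambda X:((proj("side",[X])-[240,180])*5+[2,2]).round(1)
print(f([.4399,-.0177,.1745]),f([.4399,-.0077,.1745]),f([.4399,-.0177,.163]),f([.4399,-.0177,.1]))
snap("side","s8c",(290,200,340,250),12)
snap("top","t8",(150,172,300,272),5)
E
```

```text
[[378.9 199.1]] [[371.3 208.9]] [[377.3 228.1]] [[368.4 382.3]]
```

View pics/s8c.png

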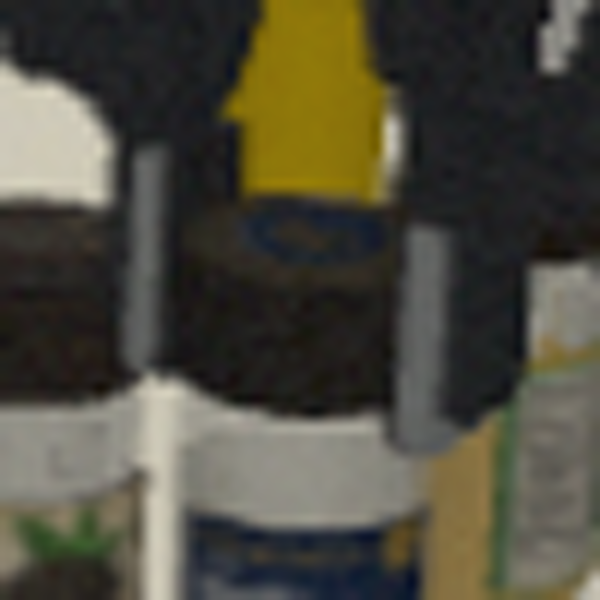

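View pics/t8.png

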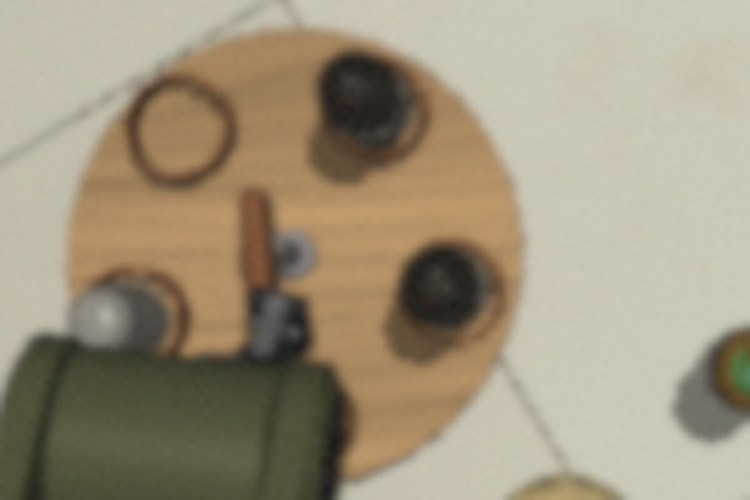

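Emit:
step_arm(moves=[3, 0.5, -5, 0, 0, 0, -10, 0, 0, 0, -10, 0, 0, 0, 0, 0, 0, 0, 0, 0])

```text
time: 12.42
position: [0.4427, -0.0171, 0.1423]
tool_rot: [-1.561, 0.204, -0.204]
ft_force: [0.3, 0.4, -0.4]
width: 0.465
```

```bash
python3 - <<'E'
from h import *
snap("side","s9",(280,230,350,300),8)
s=ctrl.read_state(); print(np.round(s['position'],4),np.round(s['ft_force'],1),s['width'],np.round(s['qpos'],2))
E
```

```text
[ 0.4428 -0.0171  0.1425] [ 0.6 -0.5 -1.9] 0.46572024670617024 [-0.12  0.2   1.93  0.    1.01  0.14]
```

View pics/s9.png

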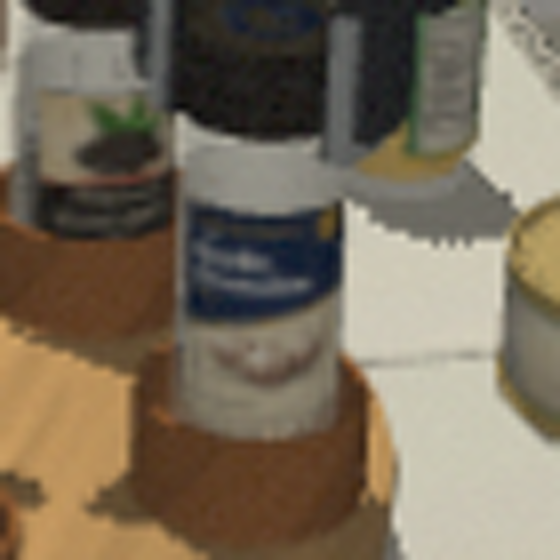

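The jar is inside the ring with no contact force. Lowering the last part.

Emit:
step_arm(moves=[1, 0, -8, 0, 0, 0, -5, 0, 0, 0, -3, 0, 0, 0, 0, 0, 0, 0, 0, 0])

```text
time: 13.1
position: [0.4437, -0.0171, 0.1263]
tool_rot: [-1.561, 0.204, -0.205]
ft_force: [-1.3, -0.5, 0.6]
width: 0.467
```

Emit:
step_arm(moves=[0, 0, -1, 0, 0, 0, -1, 0, 0, 0, 0, 0])

```text
time: 13.48
position: [0.4442, -0.0172, 0.1261]
tool_rot: [-1.561, 0.203, -0.206]
ft_force: [-10.9, 0.9, 29.1]
width: 0.469
```

Emit:
step_arm(moves=[0, 0, 1.5, 0, 0, 0, 0, 0, 0, 0, 0, 0], claw=58)

```text
time: 13.85
position: [0.4436, -0.0171, 0.1256]
tool_rot: [-1.561, 0.205, -0.204]
ft_force: [-0.1, -0.4, 0.6]
width: 0.682
```

Emit:
step_arm(moves=[0, 0, 10, 0, 0, 0, 20, 0, 0, 0, 40, 0, 0, 0, 40, 0, 0, 0, 0, 0])

```text
time: 14.48
position: [0.4446, -0.0172, 0.2389]
tool_rot: [-1.561, 0.2, -0.209]
ft_force: [-0.1, -1.1, -0.4]
width: 0.682
```

```bash
python3 - <<'E'
from h import *
snap("side","s10",(200,180,400,330),4)
s=ctrl.read_state(); print(np.round(s['position'],4),np.round(s['ft_force'],1),s['width'],np.round(s['qpos'],2))
E
```

```text
[ 0.4439 -0.0171  0.237 ] [ 0.6  0.5 -0.6] 0.6764152626887345 [-0.12  0.08  1.83  0.    1.24  0.14]
```

View pics/s10.png

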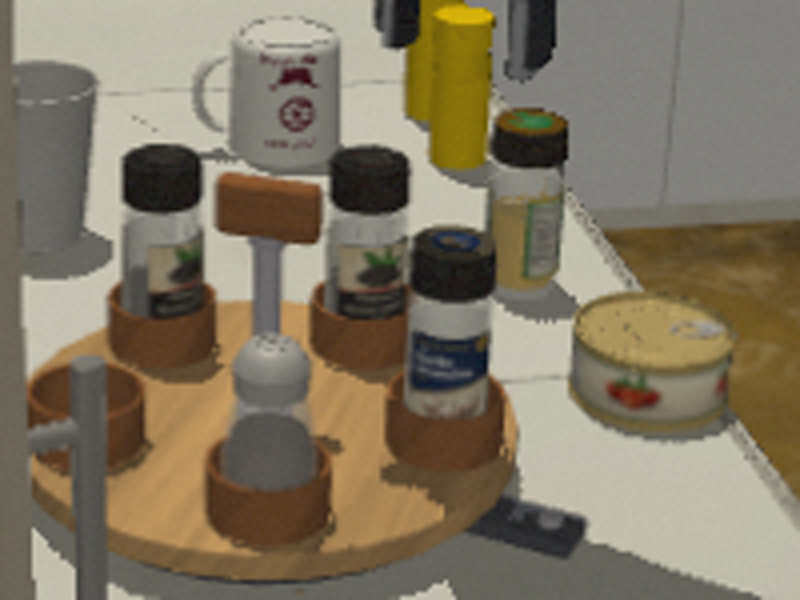

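Emit:
step_arm(moves=[12, 1, 0, -10, 12, 1, 0, -10, 12, 1, 0, -10, 12, 1, 0, -10, 12, 1, 0, -10, 12, 1, 0, -10, 14.5, 0.6, 0, -10.5, 0, 0, -25, 0, 0, 0, -20, 0, 0, 0, 0, 0], claw=45)

```text
time: 15.78
position: [0.5292, -0.0105, 0.1888]
tool_rot: [-1.249, 1.153, -1.148]
ft_force: [-0.1, -0.5, 0.1]
width: 0.524
```

```bash
python3 - <<'E'
from h import *
from scipy.spatial.transform import Rotation as R
snap("side","s11",(220,130,320,240),5)
s=ctrl.read_state(); print(np.round(s['position'],4),np.round(s['ft_force'],1),s['width'],np.round(s['qpos'],2))
M=R.from_rotvec(s['tool_rot']).as_matrix(); print(np.degrees(np.arctan2(M[1,0],M[0,0])))
X=np.array(s['position']);print((proj("side",[X,[X[0],X[1],.153]])-[220,130])*5)
E
```

```text
[ 0.5298 -0.0105  0.1901] [ 0.5  0.6 -0. ] 0.5282475891808663 [-0.09  0.32  1.65  0.    1.17  1.4 ]
-85.41729283770357
[[240.18780443 378.04773008]
 [238.4371691  470.33500841]]
```

View pics/s11.png

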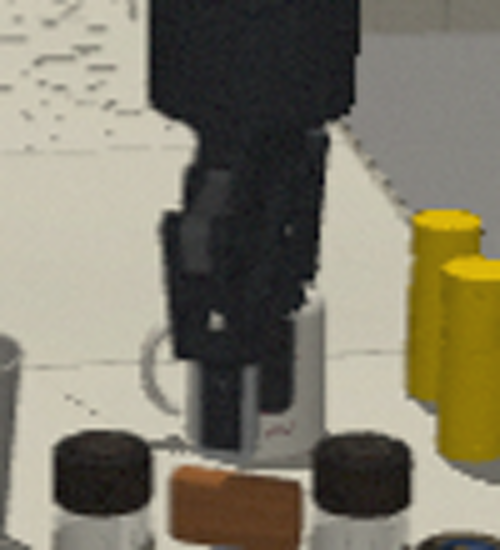

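Fingers straddle the handle line: near finger at crop (222,405), far finger at (278,360), bar centre at (237,505). Descending and gripping.

Emit:
step_arm(moves=[1, 0, -15, 0, 0, 0, -20, 0, 0, 0, -12, 0, 0, 0, 0, 0, 0, 0, 0, 0])

```text
time: 16.45
position: [0.5315, -0.0106, 0.1444]
tool_rot: [-1.245, 1.149, -1.151]
ft_force: [-0.5, -1.0, -0.6]
width: 0.528
```

Emit:
step_arm(moves=[0, 0, 0, 0, 0, 0, 0, 0, 0, 0, 0, 0, 0, 0, 0, 0, 0, 0, 0, 0], claw=0, newtons=30)

```text
time: 17.08
position: [0.5313, -0.008, 0.1447]
tool_rot: [-1.243, 1.151, -1.147]
ft_force: [-2.6, 22.1, 6.8]
width: 0.186
```

```bash
python3 - <<'E'
from h import *
from scipy.spatial.transform import Rotation as R
snap("side","s12",(200,130,400,280),4)
s=ctrl.read_state(); print(np.round(s['position'],4),np.round(s['ft_force'],1),np.round(s['ft_torque'],2),s['width'],np.round(s['qpos'],2))
M=R.from_rotvec(s['tool_rot']).as_matrix(); print(np.degrees(np.arctan2(M[1,0],M[0,0])))
E
```

```text
[ 0.5312 -0.008   0.1446] [-2.7 20.5  6.9] [3.79 0.5  0.04] 0.18525194886733762 [-0.09  0.38  1.69  0.    1.08  1.4 ]
-85.37603835619343
```

View pics/s12.png

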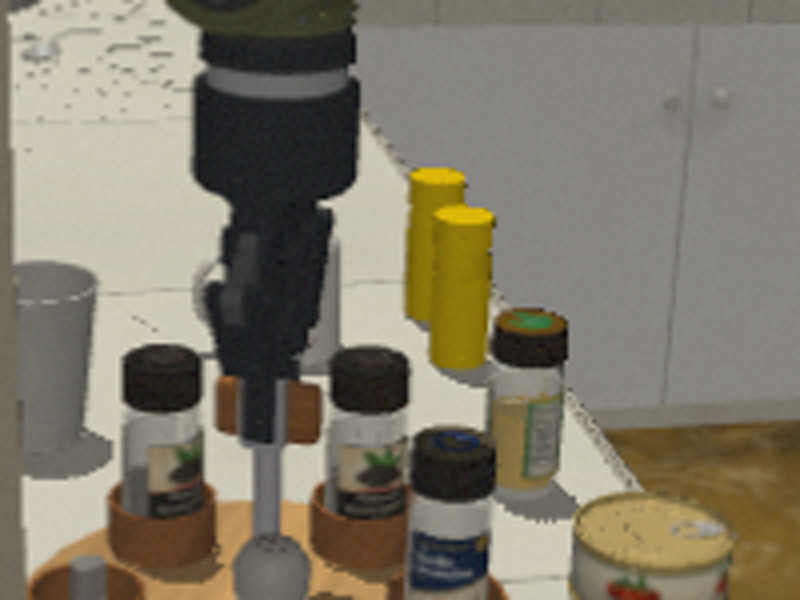

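Emit:
step_arm(moves=[0, 1.5, 0, 0, 0, 1.5, 0, 0, 0, 0, 0, 0, 0, 0, 0, 0])

```text
time: 17.62
position: [0.5313, -0.0074, 0.1446]
tool_rot: [-1.245, 1.149, -1.15]
ft_force: [-4.0, 0.4, 6.9]
width: 0.188
```

Emit:
step_arm(moves=[0, 0, 0, 1, 0, 0, 0, 2, 0, 0, 0, 3, 0, 0, 0, 3, 0, 0, 0, 3, 0, 0, 0, 3, 0, 0, 0, 3, 0, 0, 0, 3, 0, 0, 0, 2, 0, 0, 0, 1])

```text
time: 18.88
position: [0.5313, -0.0076, 0.1447]
tool_rot: [-1.405, 0.833, -0.834]
ft_force: [-3.7, 0.0, 5.8]
width: 0.187
```

```bash
python3 - <<'E'
from h import *
from scipy.spatial.transform import Rotation as R
snap("side","s13",(200,180,400,330),4)
s=ctrl.read_state(); print(np.round(s['position'],4),np.round(s['ft_force'],1),np.round(s['ft_torque'],2),s['width'],np.round(s['qpos'],2))
M=R.from_rotvec(s['tool_rot']).as_matrix(); print(np.degrees(np.arctan2(M[1,0],M[0,0])))
E
```

```text
[ 0.5313 -0.0076  0.1447] [-4.  -1.   6.1] [ 0.05  0.58 -0.01] 0.1912682633749203 [-0.08  0.38  1.69 -0.    1.08  0.99]
-61.33417909035569
```

View pics/s13.png

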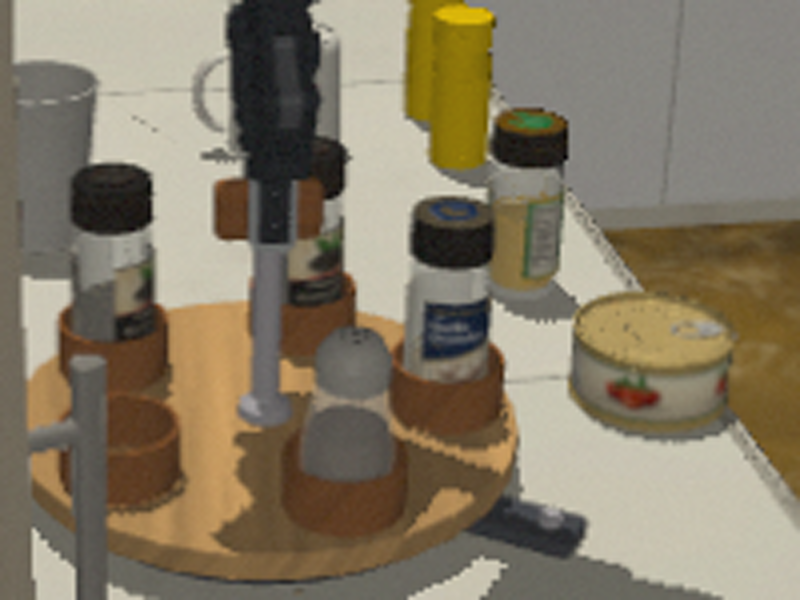

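Emit:
step_arm(moves=[0, 0, 0, 1, 0, 0, 0, 2, 0, 0, 0, 3, 0, 0, 0, 3, 0, 0, 0, 3, 0, 0, 0, 3, 0, 0, 0, 3, 0, 0, 0, 3, 0, 0, 0, 3, 0, 0, 0, 3])

```text
time: 20.18
position: [0.5314, -0.0078, 0.1447]
tool_rot: [-1.519, 0.468, -0.47]
ft_force: [-2.7, -1.9, 5.8]
width: 0.189
```

Emit:
step_arm(moves=[0, 0, 0, 3, 0, 0, 0, 3, 0, 0, 0, 2, 0, 0, 0, 1, 0, 0, 0, 0.5, 0, 0, 0, 0, 0, 0, 0, 0])

```text
time: 21.05
position: [0.5314, -0.0078, 0.1447]
tool_rot: [-1.544, 0.34, -0.342]
ft_force: [-1.7, -2.0, 6.2]
width: 0.192
```

```bash
python3 - <<'E'
from h import *
from scipy.spatial.transform import Rotation as R
snap("side","s14",(200,180,400,330),4)
snap("top","t14",(150,172,300,292),5)
s=ctrl.read_state(); print(np.round(s['position'],4),np.round(s['ft_force'],1),np.round(s['ft_torque'],2),s['width'],np.round(s['qpos'],2))
M=R.from_rotvec(s['tool_rot']).as_matrix(); print(np.degrees(np.arctan2(M[1,0],M[0,0])))
E
```

```text
[ 0.5315 -0.0078  0.1447] [-2.  -1.8  5.9] [-0.29  0.31 -0.06] 0.18915175006006063 [-0.08  0.38  1.69 -0.    1.07  0.35]
-24.926420458853798
```

View pics/s14.png

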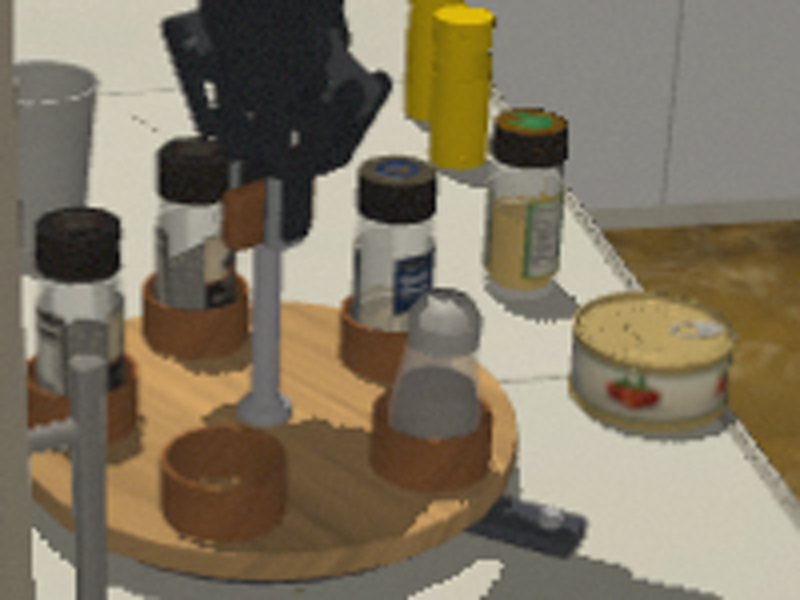

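View pics/t14.png

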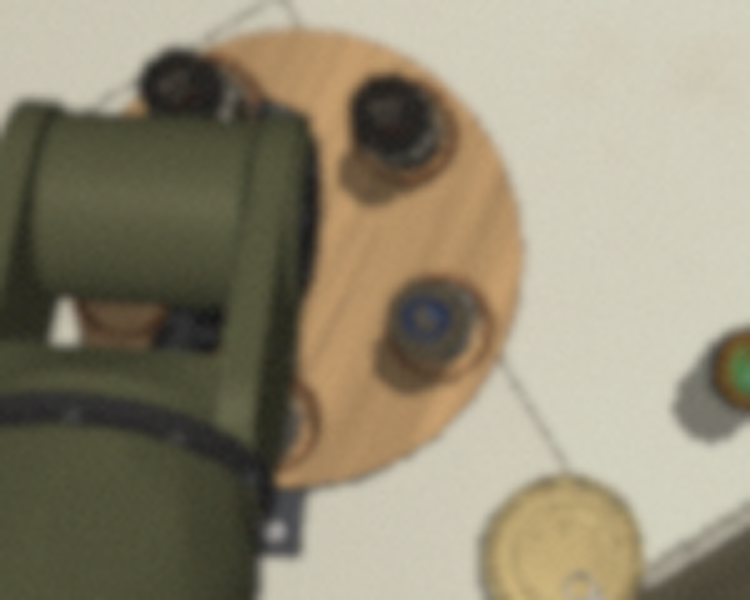

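```bash
python3 - <<'E'
from h import *
C=np.array([.530,-.009])
for nm,p in(('shakercup',(432,404)),('empty',(224.5,460))):
    X=onz("side",((p[0]+.5)/4-.5+200,(p[1]+.5)/4-.5+180),.056); v=X[:2]-C; print(nm,X.round(4),np.hypot(*v).round(4),np.degrees(np.arctan2(v[1],v[0])).round(1))
tip=np.array([.3692,.0062]);stud=np.array([.3829,.0063])
for t in(tip,stud): v=t-C; print(np.degrees(np.arctan2(v[1],v[0])).round(1))
# stud now side & top
a=onz("side",(200+550.5/4-.5,180+515.5/4-.5),.011);b=onz("top",(150+276.5/5-.5,172+533.5/5-.5),.011)
for X in (a,b): v=X[:2]-C; print(X.round(4),np.hypot(*v).round(4),np.degrees(np.arctan2(v[1],v[0])).round(1))
# predicted images of front cup rim for tongue angles
for a in (165,170,174,178):
    X=[C[0]+.09*np.cos(np.radians(a)),C[1]+.09*np.sin(np.radians(a)),.056]; print(a,((proj("side",[X])-[200,180])*4+1.5).round(1))
snap("side","s14b",(270,230,370,330),6)
E
```

```text
shakercup [4.433e-01 3.000e-04 5.600e-02] 0.0872 173.9
empty [0.5144 0.0842 0.056 ] 0.0945 99.5
174.6
174.1
[0.382  0.0037 0.011 ] 0.1486 175.1
[0.3813 0.005  0.011 ] 0.1494 174.6
165 [[423.8 417.9]]
170 [[432.1 410.9]]
174 [[437.7 405.2]]
178 [[442.4 399.3]]
```

View pics/s14b.png

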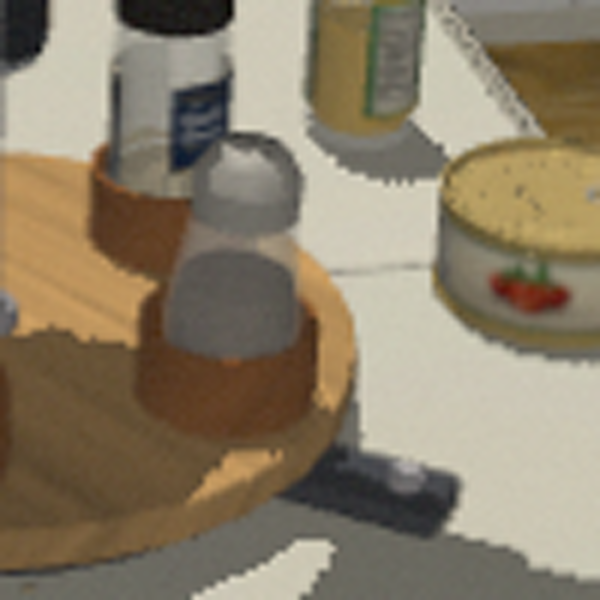

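Emit:
step_arm(moves=[0, 0, 0, 0.6, 0, 0, 0, 0.6, 0, 0, 0, 0, 0, 0, 0, 0, 0, 0, 0, 0, 0, 0, 0, 0])

```text
time: 21.95
position: [0.5315, -0.0077, 0.1447]
tool_rot: [-1.546, 0.324, -0.326]
ft_force: [-1.4, -1.3, 5.4]
width: 0.185
```

```bash
python3 - <<'E'
from h import *
snap("side","s15",(200,180,400,330),4)
s=ctrl.read_state(); print(s['time'],np.round(s['position'],4),np.round(s['ft_force'],1),np.round(s['ft_torque'],2),s['width'],np.round(s['joint_vel'],3))
im0=cv2.imread("pics/top0.png"); im1=ctrl.snapshot("top")[:,:,::-1]
cv2.imwrite("pics/t15.png",np.hstack([cv2.resize(i[110:310,240:420],None,fx=2,fy=2) for i in(im0,im1)]))
E
```

```text
22.0 [ 0.5315 -0.0078  0.1447] [-2.2 -1.3  5.1] [-0.24  0.31 -0.1 ] 0.19043876335557378 [ 0.001 -0.001  0.    -0.001  0.002 -0.   ]
```

View pics/s15.png

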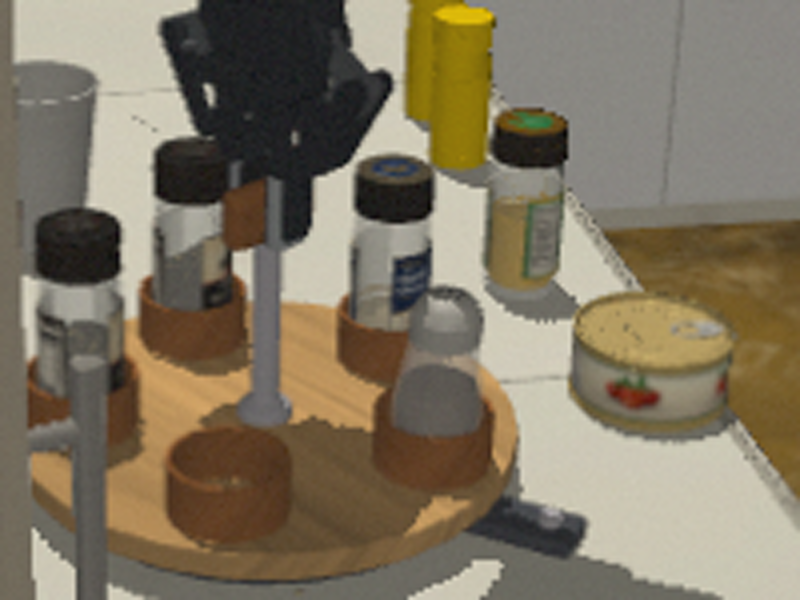

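View pics/t15.png

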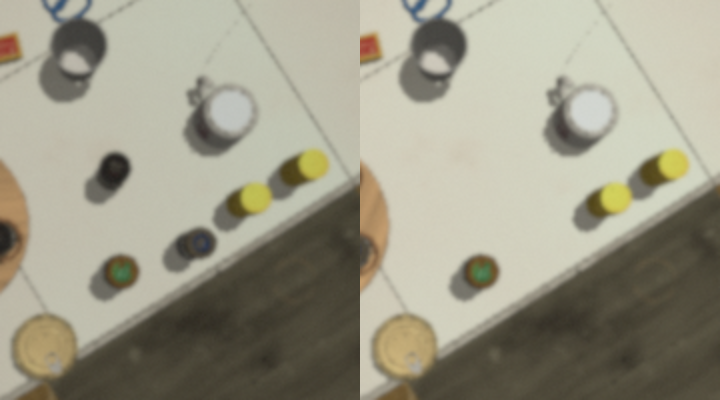

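The shaker's cup (side crop (432,405)) is in line with the tongue at (530,520). All jars stand upright in their cups, and the green-lidded jar, tin, steel cup and mug have not moved. Handing in.

```bash
python3 - <<'E'
from plant import ctrl
print(ctrl.finish_job())
E
```

```text
the job is handed in; nothing more can be done
None
```

I handed the job in at about 22 s of the 70 s allowed, with the gripper still holding the handle. The interface gives no verdict, so these are my own checks.

**What I did:** I put the black-lidded and the blue-ringed jar, both 41 mm, each in a free cup of its own. The wider, green-stickered jar stayed where it stood. I then gripped the handle at 30 N and turned the carousel about 62° anticlockwise to bring the shaker to the front.

**Last checks:**
- **Shaker position:** the cup measured 173.9° in the side view, against 174–175° for the tongue. I then turned 1.2° further and only eyeballed the alignment after that.
- **Disagreement on that angle:** the angle worked out from the neighbouring empty cup was 171.5°. Even that is only about 5 mm off, within the 16 mm allowed.
- **Stillness and grip:** arm joint speeds read near zero, and the fingers were stopped on the bar at about 16 mm. I could not read the force on the handle itself.
- **Jars and bystanders:** the last pictures show all the jars and the shaker upright in their cups. The third jar, tin, steel cup and mug stand where they were at the start.

**Small errors I corrected:** in the side view the gripper appeared about 1 px (2 mm) off its reported position, so I corrected the jar placements against the cups in the picture. The handle was about 3 mm off in y from my estimate. The side push of about 20 N on gripping was relieved before the turn. While seating the second jar, the wrist force rose briefly to about 30 N.

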